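# Pack the closed samples into the transport tray

### The arm

A 6-joint arm with a two-finger parallel gripper is mounted at the origin on the work surface. World frame = base frame: x ahead of the robot, y to its left, z up, the work surface at z = 0. Lengths are in m, angles in degrees, forces in N, time in s.
With the tool pointing down it reaches from about 0.25 to 0.725 m from the base axis. Payload 9.7 kg.
Tool frame: the origin (TCP) lies at the very end of the fingers, on their centre line; the grasp point (between the pads) lies 19 mm behind it (bot.grip_point_offset is the distance from the TCP to the grasp point, in m); y points along the fingers, x is the direction in which the jaws open and shut, and the axes are right-handed (so a half turn about y gives the same grasp; the last joint's range is limited). The gripper opens to 85 mm and grips with 20 to 120 N. Pads are 22 mm wide; open, the fingers measure 114 mm over their backs; the gripper's body (76 mm by 85 mm) begins 54 mm behind the grasp point. The pads swing forward as they close: fully open they stand 13 mm farther back than shut.
Start: joints at [-76.547, 4.979, 10.078, 95.1, 0, 90], TCP at [0.128, -0.535, 0.231] pointing down, gripper open.
Joint ranges: [-179.16, 179.16], [-48.56, 103.87], [-65.8, 70.77], [-126.05, 130.52], [-82.76, 87.17], [-180, 180]. Speed limits (degrees/s): [127.2, 127.2, 147.25, 180, 180, 180].

### API

Orientations are given as [roll, pitch, yaw] about the fixed x, y, z axes, in that order (R = Rz(yaw) Ry(pitch) Rx(roll)).
In Python, from workcell import bot gives the robot as it stands.
- The arm moves only by the shell command python3 -m inch 'ROWS' [FORCE]. ROWS is JSON, a list of rows, each a list of 3 entries, a list of its own where there are three numbers: the shift along the tool's x, y, z in mm, then the turn, a rotation vector about the tool's x, y, z in rad, then the finger opening in mm, from 0 to 85.4. In form: [[[x, y, z], [ax, ay, az], grip], ...]. A call has 1 to 20 rows; each row is the pose to reach, as a shift and turn from the pose measured when the call began, along the tool's axes at that moment; what a row does not reach only later rows make up. A row lasts 1/10 s, in which the tool goes at most 50 mm and 8.59 degrees, less where a joint would pass 70% of its speed; a pose out of reach is approached as far as the arm can. A call with a gripper value outside its range is refused whole. The fingers move at their own pace and stop on an object; FORCE is the grip in N (left out, the last holds). Time passes only in rows, so rows that repeat a pose let the fingers close. It gives the time, the measured TCP pose, the force and the opening at its end, in the units of the state.
- bot.get_obs(): the state, without advancing time (a new reading comes with each control period).
- bot.camera(name): name is "side" or "top" or "wrist"; returns a dict with "frame" (400x640x3 uint8, red, green, blue), "mtx" (3x3 intrinsics, pixels), "k1" (the pictures are not rectified: a ray, as slopes to the right and down, at radius r is drawn at 1 + k1 r^2 times it, then the intrinsics apply), "origin" and "orientation" of the camera in the world. Camera axes: x right, y down, z forward; pixel columns grow to the right and rows downward; lengths in m; the calibration is good to about 2 mm. A picture is of the moment at which its call begins. There is no depth.
- bot.job_done(): hands the job in, once; it reports no verdict.
Trained networks look in a picture, given as the dict that the camera call returned (one of the last four; its "shot" number tells which), for a name from the list of things; names that differ only in an ending like _2 or _b are one class to them, and where a whole thing is asked for, a point or a joint stands for the part that bears it (a point fixed in the world has none). Each returns a list of dicts, best first, with "confidence" (0 to 1); they miss things now and then, are a little off and sometimes report something else, mostly with a low value. They report only what shows in the picture. A call takes as long as a camera call. They do not tell look-alikes from the thing itself.
- bot.search_frame(picture, name): "box" ([left, top, right, bottom] in pixels, round what is visible of it).
- bot.cut_out(picture, name): "region" (400x640 bool, what is visible of it) and "box" ([left, top, right, bottom] in pixels, round what is visible of it).
The state is a dict: "time": time; "q": joint angles; "qd": joint speeds; "joint_efforts": joint torques, N m; "ee_pos": TCP position; "tcp_rot": TCP orientation; "wrist_force": force on the tool from outside, world axes, zero at the start; "torque": the same for the moment, N m; "opening": finger opening in m.
Only numpy, scipy, OpenCV 4.12 (cv2) and the standard library are available. Lean on these libraries where they do the work, as an engineer would, in place of code of your own. Each camera call takes 0.05 s, during which the arm holds its last target. There are 200 camera calls.

### The job

Pack the four closed sample containers into the transport tray for the courier, each standing upright on the bottom of the foam well cut for its size and shape: the wide jar in the widest round well, the smaller jar in the middle-sized one, the slender vial in the narrowest, and the flat slide mailer in the rectangular slot. Keep them upright all the way, and leave the two open containers without lids standing where they are.

Things in the scene. Friction and masses are not known exactly. Their poses are not given: they have to be found in the camera images.
- big_jar_mid (a point): closed wide specimen jar, off-white plastic, standing upright: body 54 mm diameter, ribbed screw lid 58 mm diameter and 18 mm high on top, 74 mm tall in all, about 0.12 kg. Point at its centre, 37 mm above its underside; z along the jar, up. Grip it by the lid: its lowest 20 mm go down into the foam.
- small_jar_mid (a point): closed middle-sized specimen jar, off-white plastic, standing upright: body 39 mm diameter, ribbed screw lid 42 mm diameter and 17 mm high, 70 mm tall in all, about 0.07 kg. Point at its centre, 35 mm above its underside; z up the jar. Grip it by the lid.
- vial_mid (a point): closed slender sample vial, off-white plastic, standing upright on a flat foot: body 25 mm diameter, ribbed screw lid 28 mm diameter and 18 mm high, 84 mm tall in all, about 0.04 kg. Point at its centre, 42 mm above its underside; z up the vial. Grip it by the lid.
- slide_mailer_mid (a point): closed microscope-slide mailer, an upright off-white plastic box: body 43 x 23 mm, lid 46 mm (its x) by 26 mm (its y) and 20 mm high, 82 mm tall in all, about 0.06 kg. Point at its centre, 41 mm above its underside; x along the long side of its plan, y across the thin side, z up. Grip it by the lid across the thin side. It may be turned end for end.
- empty_big_jar_mid (a point): look-alike that stays: empty wide specimen jar without lid, open mouth up with a bare threaded neck, off-white plastic, 54 mm diameter, 66 mm tall, 0.06 kg. Point at its centre, 33 mm above its underside. Loose.
- empty_vial_mid (a point): look-alike that stays: empty slender vial without lid, open mouth up, off-white plastic, 25 mm diameter, 76 mm tall, 0.03 kg. Point at its centre, 38 mm above its underside. Loose and easily toppled.
- block_wide_floor (a point): dark grey foam holder block, 100 x 100 mm, with the widest round well: 70 mm diameter, 20 mm deep. Point at the centre of the well's floor, 10 mm above the bench and 20 mm below the block's top. x, y along the block's sides, z up. Fixed. The four blocks lie side by side, two by two in any order, in a low white tray, 214 x 214 mm, its rim level with their tops.
- block_medium_floor (a point): foam holder block like the others in the same tray, with the middle-sized round well: 55 mm diameter, 20 mm deep. Point at the centre of the well's floor, 20 mm below the block's top; x and y along its sides. Fixed. The tray has a steel bar grip, lower than its rim, standing out 23 mm from the middle of two opposite sides.
- block_narrow_floor (a point): foam holder block like the others in the same tray, with the narrowest round well, 41 mm diameter and 20 mm deep. Point at the centre of the well's floor, 20 mm below the block's top; x and y along its sides. Fixed.
- block_slot_floor (a point): foam holder block like the others in the same tray, with a rectangular slot, 60 mm long (its x) by 40 mm wide (its y), 20 mm deep. Point at the centre of the slot's floor, 20 mm below the block's top; z up. Fixed.
Not all that is in view belongs to the job. Leave any purple look-alike of the part that bears vial_mid alone.

How it is judged:
By the outcome, as a careful person would: the job done as asked, in the order asked, and still so for the second after the job is handed in, with the robot touching nothing.
It also fails if it takes over 128 s, if anything falls off the work surface, if the arm or the gripper's body presses on something with over 40 N, if the wrist force passes 120 N, or if a joint passes its speed limit or range.

## Working session

There is one attempt and no reset: what is moved stays moved. The work goes in short steps, Python scripts to look and compute and a shell command to move; the robot and the scene stay as the last step left them, time stands still between calls to the robot, and variables do not carry over. Pictures are saved under pics/ and viewed, about 12 in all and at most 16, crops included, and the job is handed in when it is done.

```bash
ls; mkdir -p pics; python3 - <<'E'
from workcell import bot
import cv2
o=bot.get_obs();print({k:o[k] for k in('time','q','ee_pos','tcp_rot','opening','wrist_force')}, bot.grip_point_offset)
for n in('top','side'):
    c=bot.camera(n);cv2.imwrite(f'pics/{n}0.png',c['frame'][:,:,::-1]);print(n,c['mtx'],c['k1'],c['origin'],c['orientation'])
    for t in['big_jar_mid','small_jar_mid','vial_mid','slide_mailer_mid','empty_big_jar_mid','empty_vial_mid','block_wide_floor','block_medium_floor','block_narrow_floor','block_slot_floor']:
        print(n,t,[([int(v) for v in d['box']],round(d['confidence'],2)) for d in bot.search_frame(c,t)][:5])
E
```

```text
pics
{'time': 0.0, 'q': array([-7.65459469e+01,  5.01046614e+00,  1.00325531e+01,  9.51021984e+01,
       -1.04661253e-03,  8.99999187e+01]), 'ee_pos': array([ 0.12790013, -0.53465311,  0.23057216]), 'tcp_rot': array([-9.00010465e+01,  8.01114824e-02, -7.65458655e+01]), 'opening': 0.08531877519884382, 'wrist_force': array([-0.84236128,  0.23347327, -0.57010858])} 0.0187
top [[418.85965826   0.         321.53545615]
 [  0.         418.85965826 199.47486465]
 [  0.           0.           1.        ]] -0.0326517806119794 [0.33637419 0.02770833 0.99309294] [-169.12655202   -0.35673381  -88.42639169]
top big_jar_mid [([389, 227, 419, 252], 0.98)]
top small_jar_mid [([398, 182, 419, 208], 0.59)]
top vial_mid [([451, 233, 471, 246], 0.8), ([454, 259, 474, 276], 0.53)]
top slide_mailer_mid [([336, 166, 351, 193], 0.67)]
top empty_big_jar_mid [([184, 196, 232, 244], 0.68), ([339, 220, 362, 241], 0.62)]
top empty_vial_mid [([447, 179, 467, 196], 0.71)]
top block_wide_floor [([184, 195, 230, 242], 0.56)]
top block_medium_floor [([224, 205, 273, 253], 0.95), ([447, 179, 465, 195], 0.18)]
top blo
[... 212 characters left out ...]
87408750773 [ 0.39241485 -0.70951553  0.61859915] [-126.56372742   -1.28105872   -8.47717567]
side big_jar_mid [([268, 256, 303, 307], 0.96), ([340, 261, 367, 305], 0.43), ([368, 316, 387, 358], 0.4)]
side small_jar_mid [([339, 262, 368, 306], 0.95)]
side vial_mid [([288, 315, 309, 369], 0.88), ([237, 328, 263, 377], 0.57), ([304, 157, 351, 182], 0.56)]
side slide_mailer_mid [([339, 197, 364, 245], 0.82)]
side empty_big_jar_mid []
side empty_vial_mid [([366, 318, 385, 359], 0.65)]
side block_wide_floor [([261, 135, 306, 157], 0.91)]
side block_medium_floor [([256, 157, 307, 181], 0.94)]
side block_narrow_floor [([305, 159, 349, 184], 0.62)]
side block_slot_floor [([305, 138, 348, 157], 0.8)]
```

```bash
python3 - <<'E'
import cv2
a=cv2.imread('pics/top0.png')[110:310,160:500];cv2.imwrite('pics/top0c.png',cv2.resize(a,None,fx=2.35,fy=2.35,interpolation=cv2.INTER_CUBIC))
E
```

```text
(no output)
```

View pics/side0.png

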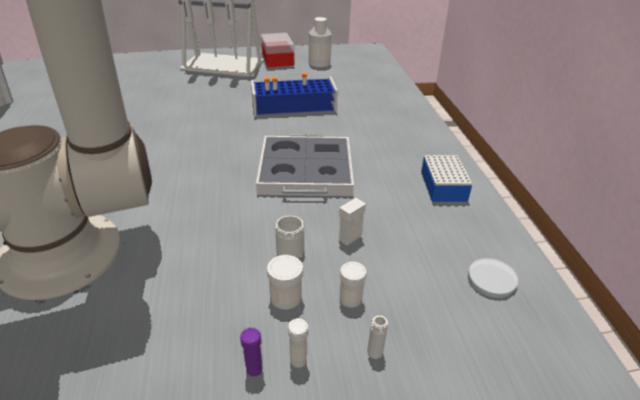

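View pics/top0c.png

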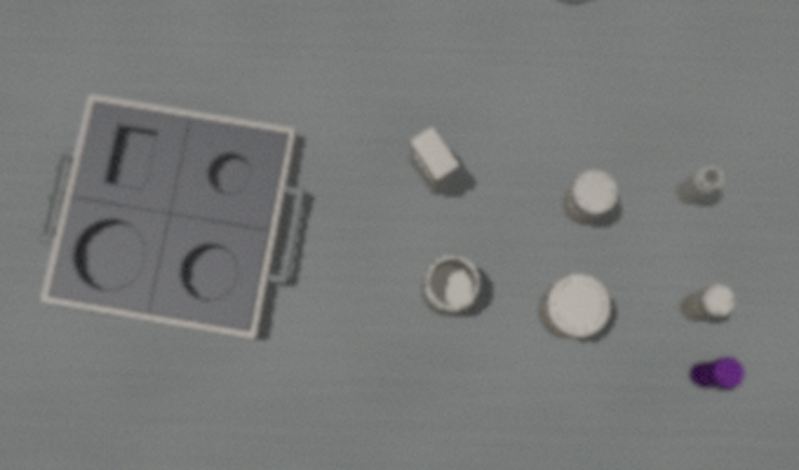

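Top crop: the tray is on the left, corners about (91,97), (294,130), (256,335) and (43,299). In it the slot is top left, narrow top right, wide bottom left and medium bottom right. The mailer is at (435,153), small jar (595,192), big jar (578,303), vial (718,300), purple vial (728,373), and the open ones at (453,283) and (708,180). Next I fit model silhouettes to the masks.

```bash
cat > h.py <<'E'
import numpy as np,cv2
from scipy.spatial.transform import Rotation as R
from scipy.optimize import minimize
from workcell import bot
def project(c,P):
    P=(np.asarray(P,float)-c['origin'])@R.from_euler('xyz',c['orientation'],degrees=True).as_matrix()
    s=P[:,:2]/P[:,2:]; s=s*(1+c['k1']*(s**2).sum(1,keepdims=True))
    return s@np.diag(np.diag(c['mtx'])[:2])+c['mtx'][:2,2]
t=np.linspace(0,2*np.pi,40)[:-1]
ring=lambda d,z:np.c_[d/2*np.cos(t),d/2*np.sin(t),0*t+z]
box=lambda a,b,z:np.array([[x*a/2,y*b/2,z] for x,y in((1,1),(1,-1),(-1,-1),(-1,1))])
rc=lambda d,h,D,l:[np.r_[ring(d,0),ring(d,h-l)],np.r_[ring(D,h-l),ring(D,h)]]
M={'big_jar_mid':rc(.054,.074,.058,.018),'small_jar_mid':rc(.039,.070,.042,.017),'vial_mid':rc(.025,.084,.028,.018),
'slide_mailer_mid':[np.r_[box(.043,.023,0),box(.043,.023,.062)],np.r_[box(.046,.026,.062),box(.046,.026,.082)]],
'empty_big_jar_mid':[np.r_[ring(.054,0),ring(.054,.066)]],'empty_vial_mid':[np.r_[ring(.025,0),ring(.025,.076)]]}
S=4
def render(c,n,p,z=0):
    m=np.zeros((400*S,640*S),np.uint8)
    for part in M[n]:
        Q=R.from_euler('z',p[2],degrees=True).apply(part)+[p[0],p[1],z]
        h=cv2.convexHull(((project(c,Q)+.5)*S).astype(np.int32));cv2.fillConvexPoly(m,h,1)
    return cv2.resize(m.astype(np.float32),(640,400),interpolation=cv2.INTER_AREA)
def fit(c,n,mask,p0,yaws=(0,),z=0):
    best=None
    for y in yaws:
        f=lambda p:np.abs(render(c,n,[p[0]/1000,p[1]/1000,p[2] if len(p)>2 else 0],z)-mask).sum()/mask.sum()
        x0=np.array([p0[0]*1000,p0[1]*1000]+([y] if len(yaws)>1 else []),float)
        sim=np.vstack([x0]+[x0+d for d in np.diag([8,8,15][:len(x0)])])
        r=minimize(f,x0,method='Nelder-Mead',options=dict(initial_simplex=sim,xatol=.1,fatol=1e-4))
        if best is None or r.fun<best.fun:best=r
    return best.x,best.fun
def back(c,uv,z):
    s=(np.asarray(uv,float)-c['mtx'][:2,2])/np.diag(c['mtx'])[:2]; q=s.copy()
    for _ in range(8): q=s/(1+c['k1']*(q@q))
    d=R.from_euler('xyz',c['orientation'],degrees=True).apply([*q,1]);o=c['origin']
    return o+d*(z-o[2])/d[2]
def near(c,n,uv,names=None):
    "cut_out result (any of names) whose box contains uv"
    for k in names or [n]:
        for d in bot.cut_out(c,k):
            b=d['box']
            if b[0]<uv[0]<b[2] and b[1]<uv[1]<b[3]: return d
E
cat > m.py <<'E'
from h import *
T={k:(160+u/2.35,110+v/2.35) for k,(u,v) in {'big_jar_mid':(578,303),'small_jar_mid':(595,192),'vial_mid':(718,300),'slide_mailer_mid':(435,153),'empty_big_jar_mid':(453,283),'empty_vial_mid':(706,182)}.items()}
for cn in('top','side'):
    c=bot.camera(cn)
    for n,uv in T.items():
        top=bot.camera('top') if 0 else None
        if cn=='top': P=back(c,uv,M[n][-1][:,2].max());T[n]=P
        else: P=T[n]
        H=M[n][-1][:,2].max()/2
        d=near(c,n,project(c,[[P[0],P[1],H]])[0],[n]+[k for k in M if k!=n])
        if d is None: print(cn,n,P[:2].round(3),'none');continue
        x,e=fit(c,n,d['region'].astype(float),P,(0,45,90,135) if 'mailer' in n else (0,))
        print(cn,n,P[:2].round(4),x.round(1),round(e,3))
    if cn=='top':
        C=[back(c,(160+u/2.35,110+v/2.35),.03) for u,v in((91,97),(294,130),(256,335),(43,299))];print(np.round(C,4),np.mean(C,0))
    for k in('wide','medium','narrow','slot'):
        for d in bot.search_frame(c,f'block_{k}_floor')[:2]:
            b=d['box'];print(cn,k,np.round(back(c,[(b[0]+b[2])/2,(b[1]+b[3])/2],.03)[:2],4),d['confidence'])
E
python3 m.py
```

```text
top big_jar_mid [ 0.4299 -0.1613] [ 429.1 -162.4] 0.052
top small_jar_mid [ 0.5376 -0.1796] [ 540. -179.] 0.078
top vial_mid [ 0.4352 -0.2901] [ 435.7 -290.8] 0.249
top slide_mailer_mid [ 0.5686 -0.0244] [570.4 -23.1  30.9] 0.091
top empty_big_jar_mid [ 0.4465 -0.0445] [447.1 -42.6] 0.156
top empty_vial_mid [ 0.5492 -0.2855] [ 553.9 -288.7] 0.201
[[0.6307 0.3244 0.03  ]
 [0.6017 0.1157 0.03  ]
 [0.3945 0.1436 0.03  ]
 [0.4234 0.3545 0.03  ]] [0.51255712 0.23455173 0.03      ]
top wide [0.4658 0.2945] 0.65
top medium [0.4464 0.1947] 0.74
top medium [ 0.4358 -0.2975] 0.48
top narrow [0.5494 0.1731] 0.81
top slot [0.5661 0.2835] 0.78
side big_jar_mid [ 0.4299 -0.1613] [ 429.3 -161.4] 0.046
side small_jar_mid [ 0.5376 -0.1796] [ 540.5 -178. ] 0.136
side vial_mid [ 0.4352 -0.2901] [ 436.4 -291. ] 0.065
side slide_mailer_mid [ 0.5686 -0.0244] [570.5 -23.7  35.9] 0.049
side empty_big_jar_mid [ 0.4465 -0.0445] [448.8 -42.8] 0.14
side empty_vial_mid [ 0.5492 -0.2855] [ 554.6 -292.5] 0.077
side wide [0.4669 0.2934] 0.95
side medium [0.4521 0.1932] 0.7
side narrow [0.5603 0.1799] 0.92
side narrow [ 0.432  -0.1545] 0.45
side slot [0.5723 0.2729] 0.97
```

```bash
cat >> h.py <<'E'
def go(x,y,z,yaw):
    "tool-axis shift (mm) and turn (rad) from here to a tool-down pose; print state"
    o=bot.get_obs(); A=R.from_euler('xyz',o['tcp_rot'],degrees=True); B=R.from_euler('xyz',[-90,0,yaw],degrees=True)
    print('go',np.round(A.inv().apply((np.array([x,y,z])/1000-o['ee_pos'])*1000),1),np.round((A.inv()*B).as_rotvec(),3))
def st():
    o=bot.get_obs();print(round(o['time'],2),'q',o['q'].round(1),'p',(o['ee_pos']*1e3).round(1),o['tcp_rot'].round(1),'F',o['wrist_force'].round(1),'op',round(o['opening']*1e3,1))
E
python3 -c "
from h import *
go(429,-162,160,0)"
```

```text
go [-292.7   71.3  379.5] [ 0.    -1.336 -0.   ]
```

```bash
python3 -m inch '[[[-20,5,25],[0,-0.1,0],85],[[-60,14,75],[0,-0.25,0],85],[[-98,24,127],[0,-0.4,0],85],[[-137,33,177],[0,-0.55,0],85],[[-176,43,228],[0,-0.7,0],85],[[-210,51,272],[0,-0.85,0],85],[[-240,58,310],[0,-1.0,0],85],[[-265,64,343],[0,-1.12,0],85],[[-282,68,365],[0,-1.24,0],85],[[-293,71,379],[0,-1.336,0],85],[[-293,71,379],[0,-1.336,0],85],[[-293,71,379],[0,-1.336,0],85],[[-293,71,379],[0,-1.336,0],85]]'
python3 - <<'E'
from h import *
st();c=bot.camera('wrist');cv2.imwrite('pics/w1.png',c['frame'][:,:,::-1])
print(c['origin'],c['orientation'],c['mtx'][0,0],c['k1'])
for n in('big_jar_mid','small_jar_mid'):
    for d in bot.cut_out(c,n)[:3]: print(n,d['box'],round(d['confidence'],2),project(c,[[.429,-.162,.074],[.540,-.1785,.07]]).round(0).tolist())
go(429,-162,41,0)
E
```

```text
time: 3.5
ee_pos: [0.428, -0.1623, 0.1605]
tcp_rot: [-90.0, 0.0, -0.1]
wrist_force: [0.1, -0.2, 0.6]
opening: 0.0847
3.5 q [-20.8  -8.5 -10.9  87.6  -0.   69.3] p [ 428.  -162.3  160.5] [-90.    0.   -0.1] F [ 0.1 -0.2  0.6] op 84.7
[ 0.42855347 -0.09675973  0.30416734] [ 1.65012946e+02  3.42104306e-02 -7.90452273e-02] 359.56378014266755 -0.014401348652776032
big_jar_mid [279.9, 149.5, 368.0, 245.2] 0.74 [[322.0, 206.0], [483.0, 227.0]]
small_jar_mid [424.2, 183.9, 511.8, 255.2] 0.62 [[322.0, 206.0], [483.0, 227.0]]
go [  1.  119.7   1. ] [ 0.    -0.003  0.001]
```

View pics/w1.png

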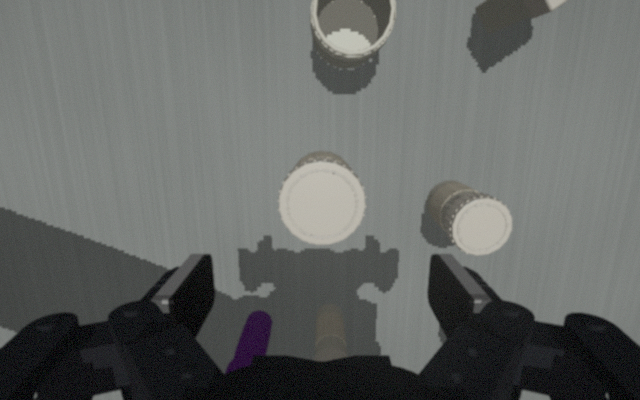

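The wrist picture shows the big lid centred at about (322,204) and predicted at (322,206), and the small lid at (481,227), predicted (483,227). I'll grip the big jar.

```bash
python3 -m inch '[[[0,15,0],[0,0,0],85],[[1,45,1],[0,0,0],85],[[1,75,1],[0,0,0],85],[[1,100,1],[0,0,0],85],[[1,113,1],[0,0,0],85],[[1,119,1],[0,0,0],85],[[1,119,1],[0,0,0],85],[[1,119,1],[0,0,0],85],[[1,119,1],[0,0,0],50],[[1,119,1],[0,0,0],50],[[1,119,1],[0,0,0],50],[[1,119,1],[0,0,0],50],[[1,119,1],[0,0,0],50],[[1,119,1],[0,0,0],50],[[1,119,1],[0,0,0],50]]' 40
python3 -m inch '[[[0,-3,0],[0,0,0],50],[[0,-15,0],[0,0,0],50],[[0,-40,0],[0,0,0],50],[[0,-70,0],[0,0,0],50],[[0,-95,0],[0,0,0],50],[[0,-105,0],[0,0,0],50],[[0,-110,0],[0,0,0],50],[[0,-110,0],[0,0,0],50]]'
python3 - <<'E'
from h import *
st();go(470,291,150,0)
c=bot.camera('side');d=near(c,'big_jar_mid',project(c,[[.429,-.162,.150]])[0])
cv2.imwrite('pics/s1.png',c['frame'][:,:,::-1])
print(d and d['box'],d and d['confidence'])
E
```

```text
time: 5.15
ee_pos: [0.4294, -0.1622, 0.0427]
tcp_rot: [-90.1, -0.1, -0.2]
wrist_force: [-1.0, -0.8, 7.0]
opening: 0.0571
time: 5.95
ee_pos: [0.4292, -0.1621, 0.1525]
tcp_rot: [-90.1, -0.1, -0.1]
wrist_force: [0.5, 0.2, -2.8]
opening: 0.0572
5.95 q [-20.7  -8.5 -11.8  86.6  -0.   69.5] p [ 429.2 -162.1  152.5] [-90.1  -0.1  -0.1] F [ 0.5  0.2 -2.8] op 57.2
go [ 39.6   2.2 453.2] [ 0.001 -0.003  0.002]
[264.9, 204.1, 304.8, 263.1] 0.84
```

```bash
python3 -m inch '[[[1,0,8],[0,0,0],50],[[2,0,30],[0,0,0],50],[[5,0,60],[0,0,0],50],[[8,0,95],[0,0,0],50],[[12,0,135],[0,0,0],50],[[15,0,175],[0,0,0],50],[[19,0,215],[0,0,0],50],[[22,0,255],[0,0,0],50],[[26,0,295],[0,0,0],50],[[29,0,335],[0,0,0],50],[[33,0,370],[0,0,0],50],[[36,0,400],[0,0,0],50],[[38,0,425],[0,0,0],50],[[40,0,443],[0,0,0],50],[[40,0,451],[0,0,0],50],[[40,0,453],[0,0,0],50],[[40,0,453],[0,0,0],50]]'
python3 - <<'E'
from h import *
st()
c=bot.camera('wrist');f=c['frame'][:,:,::-1].copy()
c2=bot.camera('top');g=c2['frame'][:,:,::-1].copy()
e=R.from_euler('z',-8.1,degrees=True)
for cc,im in((c,f),(c2,g)):
    for n,(x,y,d) in dict(w=(-50,50,70),m=(-50,-50,55),n=(50,-50,41)).items():
        P=e.apply(ring(d/1000,0)+[x/1000,y/1000,.03])+[.5126,.2346,0]
        cv2.polylines(im,[(project(cc,P)*16).astype(np.int32)],True,(0,0,255),1,cv2.LINE_AA,4)
    for B in (e.apply(box(.06,.04,.03)+[.05,.05,0]),e.apply(box(.214,.214,.03))):
        cv2.polylines(im,[(project(cc,B+[.5126,.2346,0])*16).astype(np.int32)],True,(0,0,255),1,cv2.LINE_AA,4)
cv2.imwrite('pics/w2.png',np.vstack([f[:300],cv2.resize(g[140:265,170:330],(640,500),interpolation=cv2.INTER_CUBIC)[:300]]))
cv2.imwrite('pics/t2.png',cv2.resize(g[140:265,170:330],(768,600),interpolation=cv2.INTER_CUBIC))
E
```

```text
time: 7.75
ee_pos: [0.4699, 0.2905, 0.1512]
tcp_rot: [-90.0, 0.0, -0.2]
wrist_force: [-0.1, -0.7, -1.6]
opening: 0.0569
7.75 q [ 31.7   4.4   0.6  86.2  -0.  121.9] p [469.9 290.5 151.2] [-90.    0.   -0.2] F [-0.1 -0.7 -1.6] op 56.9
```

View pics/w2.png

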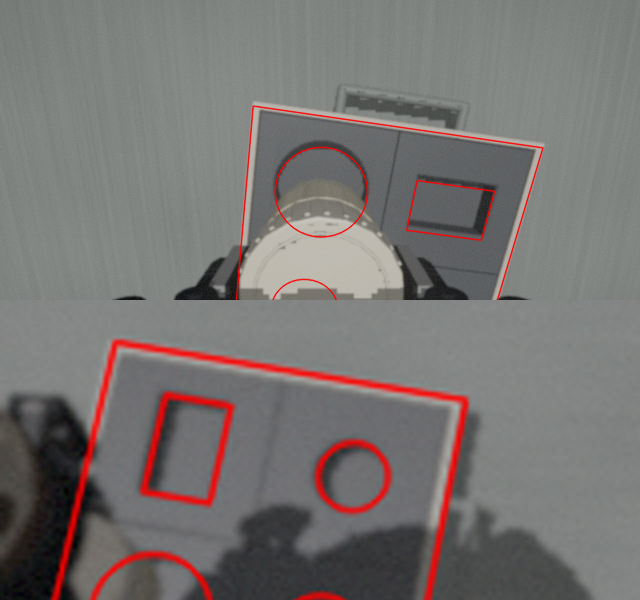

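The wrist picture shows the wells about 2–3 mm further in +y than my overlay, while the top view agrees with it. I'll shift 2 mm in +y and lower the jar.

```bash
python3 -m inch '[[[0,10,2],[0,0,0],50],[[0,35,2],[0,0,0],50],[[0,55,2],[0,0,0],50],[[0,67,2],[0,0,0],50],[[0,75,2],[0,0,0],50],[[0,82,2],[0,0,0],50],[[0,88,2],[0,0,0],50],[[0,93,2],[0,0,0],50],[[0,96,2],[0,0,0],50],[[0,98,2],[0,0,0],50],[[0,98,2],[0,0,0],50]]'
python3 - <<'E'
from h import *
st()
E
```

```text
time: 8.95
ee_pos: [0.47, 0.2921, 0.0534]
tcp_rot: [-90.0, -0.0, -0.2]
wrist_force: [0.6, -0.2, -1.4]
opening: 0.0568
8.95 q [ 31.9   5.8  -8.8  75.5  -0.  122.1] p [470.  292.1  53.4] [-90.   -0.   -0.2] F [ 0.6 -0.2 -1.4] op 56.8
```

```bash
python3 -m inch '[[[0,1,0],[0,0,0],50],[[0,1,0],[0,0,0],50],[[0,1,0],[0,0,0],65],[[0,1,0],[0,0,0],75],[[0,1,0],[0,0,0],80],[[0,1,0],[0,0,0],80],[[0,1,0],[0,0,0],80],[[0,1,0],[0,0,0],80],[[0,-10,0],[0,0,0],80],[[0,-40,0],[0,0,0],80],[[0,-80,0],[0,0,0],80],[[0,-100,0],[0,0,0],80],[[0,-108,0],[0,0,0],80],[[0,-108,0],[0,0,0],80]]'
python3 - <<'E'
from h import *
st();go(540,-179,160,0)
c=bot.camera('side');cv2.imwrite('pics/s2.png',c['frame'][:,:,::-1])
d=near(c,'big_jar_mid',project(c,[[.470,.293,.05]])[0]); 
if d: print(d['box'],fit(c,'big_jar_mid',d['region'].astype(float),(.47,.293),z=.010))
E
```

```text
time: 10.35
ee_pos: [0.4705, 0.2925, 0.1626]
tcp_rot: [-90.0, -0.1, -0.2]
wrist_force: [0.1, -0.5, -0.4]
opening: 0.0805
10.35 q [ 31.9   4.5   2.   87.4  -0.  122.1] p [470.5 292.5 162.6] [-90.   -0.1  -0.2] F [ 0.1 -0.5 -0.4] op 80.5
go [  71.1    2.5 -471.2] [-0.001 -0.003  0.002]
[274.5, 124.1, 298.8, 153.8] (array([471.48974609, 294.74633789]), np.float64(0.2061874105865522))
```

```bash
python3 -m inch '[[[5,0,-20],[0,0,0],80],[[11,0,-65],[0,0,0],80],[[18,1,-112],[0,0,0],80],[[25,1,-160],[0,0,0],80],[[32,1,-208],[0,0,0],80],[[39,1,-256],[0,0,0],80],[[46,2,-304],[0,0,0],80],[[53,2,-350],[0,0,0],80],[[60,2,-395],[0,0,0],80],[[66,2,-430],[0,0,0],80],[[70,2,-455],[0,0,0],80],[[71,2,-468],[0,0,0],80],[[71,2,-471],[0,0,0],80],[[71,2,-471],[0,0,0],80],[[71,2,-471],[0,0,0],80]]'
python3 - <<'E'
from h import *
st();go(540,-179,39,0)
c=bot.camera('wrist')
d=near(c,'small_jar_mid',project(c,[[.540,-.179,.06]])[0])
if d: print(d['box'],fit(c,'small_jar_mid',d['region'].astype(float),(.54,-.179)))
E
```

```text
time: 11.95
ee_pos: [0.539, -0.1781, 0.1587]
tcp_rot: [-90.1, 0.1, -0.1]
wrist_force: [0.3, 0.0, 0.6]
opening: 0.08
11.95 q [-18.3   6.6   3.8  87.2  -0.1  71.9] p [ 539.  -178.1  158.7] [-90.1   0.1  -0.1] F [0.3 0.  0.6] op 80.0
go [  1.2 119.7  -0.8] [ 0.001 -0.002 -0.001]
[285.9, 162.5, 354.1, 233.2] (array([ 538.79073799, -177.61756544]), np.float64(0.027982954545454547))
```

```bash
python3 -m inch '[[[0,15,0],[0,0,0],80],[[0,45,0],[0,0,0],80],[[0,75,0],[0,0,0],80],[[0,100,0],[0,0,0],80],[[0,113,0],[0,0,0],80],[[0,119,0],[0,0,0],80],[[0,119,0],[0,0,0],80],[[0,119,0],[0,0,0],60],[[0,119,0],[0,0,0],34],[[0,119,0],[0,0,0],34],[[0,119,0],[0,0,0],34],[[0,119,0],[0,0,0],34],[[0,119,0],[0,0,0],34],[[0,119,0],[0,0,0],34],[[0,119,0],[0,0,0],34],[[0,119,0],[0,0,0],34]]' 40
python3 -m inch '[[[0,-3,0],[0,0,0],34],[[0,-15,0],[0,0,0],34],[[0,-40,0],[0,0,0],34],[[0,-70,0],[0,0,0],34],[[0,-95,0],[0,0,0],34],[[0,-105,0],[0,0,0],34],[[0,-110,0],[0,0,0],34],[[0,-110,0],[0,0,0],34]]'
python3 - <<'E'
from h import *
st();go(456.5,194,150,0)
E
```

```text
time: 13.65
ee_pos: [0.5396, -0.1785, 0.0412]
tcp_rot: [-90.1, -0.1, -0.1]
wrist_force: [-1.6, 0.4, 6.7]
opening: 0.0405
time: 14.45
ee_pos: [0.5395, -0.1784, 0.1511]
tcp_rot: [-90.1, -0.1, -0.1]
wrist_force: [-0.0, -0.1, -1.0]
opening: 0.0407
14.45 q [-18.3   6.5   2.8  86.3  -0.1  71.9] p [ 539.5 -178.4  151.1] [-90.1  -0.1  -0.1] F [-0.  -0.1 -1. ] op 40.7
go [-83.8   0.4 372.2] [ 0.002 -0.002  0.001]
```

```bash
python3 -m inch '[[[-2,0,8],[0,0,0],34],[[-7,0,30],[0,0,0],34],[[-14,0,60],[0,0,0],34],[[-22,0,95],[0,0,0],34],[[-32,0,135],[0,0,0],34],[[-43,0,175],[0,0,0],34],[[-54,0,210],[0,0,0],34],[[-64,0,245],[0,0,0],34],[[-73,0,272],[0,0,0],34],[[-79,0,292],[0,0,0],34],[[-83,0,300],[0,0,0],34],[[-84,0,302],[0,0,0],34],[[-84,0,302],[0,0,0],34]]'
cat > ov.py <<'E'
from h import *
import sys
def draw(cc,im,cx=.5126,cy=.2346,yaw=-8.1):
    e=R.from_euler('z',yaw,degrees=True)
    for (x,y,d) in((-50,50,70),(-50,-50,55),(50,-50,41)):
        cv2.polylines(im,[(project(cc,e.apply(ring(d/1000,0)+[x/1000,y/1000,.03])+[cx,cy,0])*16).astype(np.int32)],True,(0,0,255),1,cv2.LINE_AA,4)
    for B in (e.apply(box(.06,.04,.03)+[.05,.05,0]),e.apply(box(.214,.214,.03))):
        cv2.polylines(im,[(project(cc,B+[cx,cy,0])*16).astype(np.int32)],True,(0,0,255),1,cv2.LINE_AA,4)
if __name__=='__main__':
    st();c=bot.camera('wrist');f=c['frame'][:,:,::-1].copy();draw(c,f);cv2.imwrite(sys.argv[1],f)
E
python3 ov.py pics/w3.png
```

```text
time: 15.75
ee_pos: [0.4559, 0.1236, 0.15]
tcp_rot: [-90.1, -0.0, -0.1]
wrist_force: [0.2, 0.0, -0.6]
opening: 0.0407
15.75 q [ 1.520e+01 -6.500e+00 -1.030e+01  8.620e+01 -1.000e-01  1.054e+02] p [455.9 123.6 150. ] [-90.1  -0.   -0.1] F [ 0.2  0.  -0.6] op 40.7
```

View pics/w3.png

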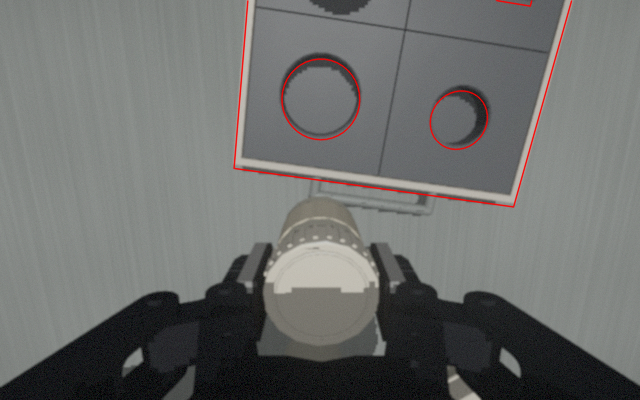

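Medium well is seen at about (321,97) against my overlay at (321,99), and the narrow one at about (460,118). That is a +2 mm y correction.

```bash
python3 -m inch '[[[0,0,10],[0,0,0],34],[[0,0,30],[0,0,0],34],[[0,0,52],[0,0,0],34],[[0,0,66],[0,0,0],34],[[0.5,0,70.5],[0,0,0],34],[[0.5,0,70.5],[0,0,0],34],[[0.5,12,70.5],[0,0,0],34],[[0.5,35,70.5],[0,0,0],34],[[0.5,55,70.5],[0,0,0],34],[[0.5,68,70.5],[0,0,0],34],[[0.5,76,70.5],[0,0,0],34],[[0.5,83,70.5],[0,0,0],34],[[0.5,89,70.5],[0,0,0],34],[[0.5,94,70.5],[0,0,0],34],[[0.5,97,70.5],[0,0,0],34],[[0.5,98.5,70.5],[0,0,0],34],[[0.5,98.5,70.5],[0,0,0],34]]'
python3 -c "
from h import *
st()"
```

```text
time: 17.5
ee_pos: [0.4569, 0.1936, 0.0516]
tcp_rot: [-90.1, -0.0, -0.1]
wrist_force: [0.3, -0.7, -0.2]
opening: 0.0413
17.5 q [ 2.300e+01 -1.900e+00 -1.690e+01  7.510e+01 -1.000e-01  1.132e+02] p [456.9 193.6  51.6] [-90.1  -0.   -0.1] F [ 0.3 -0.7 -0.2] op 41.3
```

```bash
python3 -m inch '[[[0,1,0],[0,0,0],34],[[0,1,0],[0,0,0],34],[[0,1,0],[0,0,0],50],[[0,1,0],[0,0,0],65],[[0,1,0],[0,0,0],70],[[0,1,0],[0,0,0],70],[[0,1,0],[0,0,0],70],[[0,1,0],[0,0,0],70],[[0,-10,0],[0,0,0],70],[[0,-40,0],[0,0,0],70],[[0,-80,0],[0,0,0],70],[[0,-105,0],[0,0,0],70],[[0,-115,0],[0,0,0],70],[[0,-115,0],[0,0,0],70]]'
python3 - <<'E'
from h import *
st();go(436,-291,170,-90)
c=bot.camera('side');cv2.imwrite('pics/s3.png',cv2.resize(c['frame'][100:220,220:400,::-1],None,fx=4,fy=4,interpolation=cv2.INTER_CUBIC))
E
```

```text
time: 18.9
ee_pos: [0.4575, 0.1941, 0.1681]
tcp_rot: [-90.1, -0.2, -0.1]
wrist_force: [1.5, -0.3, -0.1]
opening: 0.0701
18.9 q [ 2.310e+01 -3.300e+00 -5.300e+00  8.790e+01 -1.000e-01  1.132e+02] p [457.5 194.1 168.1] [-90.1  -0.2  -0.1] F [ 1.5 -0.3 -0.1] op 70.1
go [ -20.3   -1.4 -485.2] [-0.002  1.568  0.003]
```

View pics/s3.png

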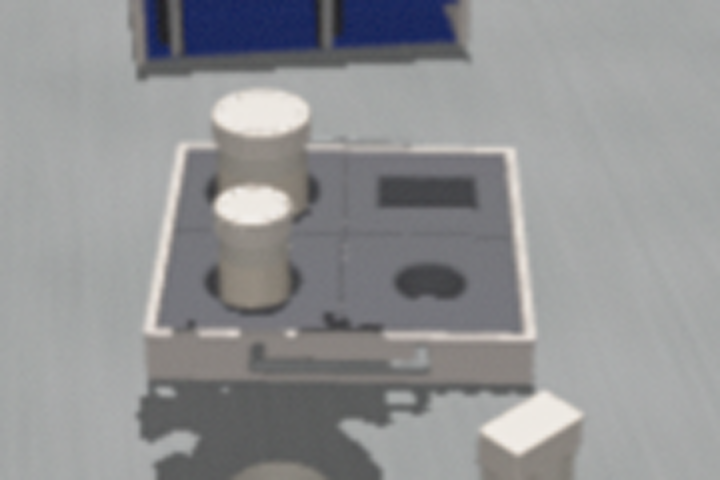

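The side crop shows both jars upright in their wells, big lid at (262,115) and small lid at (253,207). Now the vial.

```bash
python3 -m inch '[[[-1,-10,-15],[0,0.08,0],55],[[-3,-10,-50],[0,0.2,0],55],[[-5,-10,-90],[0,0.33,0],55],[[-7,-10,-135],[0,0.46,0],55],[[-9,-10,-180],[0,0.6,0],55],[[-11,-10,-225],[0,0.74,0],55],[[-13,-10,-270],[0,0.87,0],55],[[-14,-10,-315],[0,1.0,0],55],[[-16,-10,-360],[0,1.13,0],55],[[-18,-8,-400],[0,1.26,0],55],[[-19,-5,-435],[0,1.38,0],55],[[-20,-2,-462],[0,1.48,0],55],[[-20,-1,-480],[0,1.55,0],55],[[-20,-1,-485],[0,1.568,0],55],[[-20,-1,-485],[0,1.568,0],55],[[-20,-1,-485],[0,1.568,0],55]]'
python3 - <<'E'
from h import *
st();go(436,-291,54,-90)
c=bot.camera('wrist');cv2.imwrite('pics/w4.png',c['frame'][:,:,::-1])
d=near(c,'vial_mid',project(c,[[.436,-.291,.08]])[0])
if d: print(d['box'],fit(c,'vial_mid',d['region'].astype(float),(.436,-.291)))
E
```

```text
time: 20.55
ee_pos: [0.4356, -0.2902, 0.1678]
tcp_rot: [-90.0, -0.1, -89.9]
wrist_force: [0.1, -0.7, 0.1]
opening: 0.0552
20.55 q [-33.6   0.5  -1.7  87.8  -0.  146.2] p [ 435.6 -290.2  167.8] [-90.   -0.1 -89.9] F [ 0.1 -0.7  0.1] op 55.2
go [  0.6 113.8   0.3] [-0.     0.002  0.001]
[297.2, 171.3, 340.8, 230.7] (array([ 436.10674858, -289.23215103]), np.float64(0.04146357106208312))
```

View pics/w4.png

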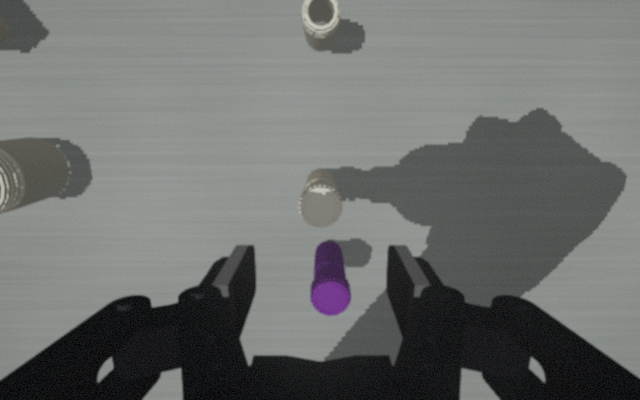

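The vial (320,205) sits centred between the fingers. The purple one (330,295) is behind and outside the finger path, and the empty jar is at the left edge. I'll descend.

```bash
python3 -m inch '[[[0,15,0],[0,0,0],55],[[0,45,0],[0,0,0],55],[[0,72,0],[0,0,0],55],[[0,95,0],[0,0,0],55],[[0,108,0],[0,0,0],55],[[0,114,0],[0,0,0],55],[[0,114,0],[0,0,0],55],[[0,114,0],[0,0,0],45],[[0,114,0],[0,0,0],35],[[0,114,0],[0,0,0],20],[[0,114,0],[0,0,0],20],[[0,114,0],[0,0,0],20],[[0,114,0],[0,0,0],20],[[0,114,0],[0,0,0],20],[[0,114,0],[0,0,0],20]]' 30
python3 -m inch '[[[0,-3,0],[0,0,0],20],[[0,-15,0],[0,0,0],20],[[0,-40,0],[0,0,0],20],[[0,-70,0],[0,0,0],20],[[0,-100,0],[0,0,0],20],[[0,-118,0],[0,0,0],20],[[0,-125,0],[0,0,0],20],[[0,-125,0],[0,0,0],20]]'
python3 - <<'E'
from h import *
st();go(556,180,180,0);go(556,100,180,0)
E
```

```text
time: 22.15
ee_pos: [0.4365, -0.2907, 0.0554]
tcp_rot: [-89.9, -0.2, -89.9]
wrist_force: [-0.4, 1.0, 5.4]
opening: 0.0267
time: 22.95
ee_pos: [0.4365, -0.2905, 0.1814]
tcp_rot: [-89.8, -0.2, -89.9]
wrist_force: [0.8, -0.3, -0.9]
opening: 0.0269
22.95 q [-33.6   0.4  -0.2  89.1  -0.  146.2] p [ 436.5 -290.5  181.4] [-89.8  -0.2 -89.9] F [ 0.8 -0.3 -0.9] op 26.9
go [-4.703e+02  3.000e-01  1.206e+02] [-0.    -1.568  0.006]
go [-390.3    0.5  120.4] [-0.    -1.568  0.006]
```

```bash
python3 -m inch '[[[-8,0,2],[0,-0.04,0],20],[[-28,0,7],[0,-0.12,0],20],[[-55,0,14],[0,-0.22,0],20],[[-88,0,22],[0,-0.34,0],20],[[-124,0,32],[0,-0.46,0],20],[[-160,0,41],[0,-0.58,0],20],[[-197,0,51],[0,-0.7,0],20],[[-234,0,60],[0,-0.82,0],20],[[-271,0,69],[0,-0.94,0],20],[[-308,0,79],[0,-1.06,0],20],[[-344,0,88],[0,-1.18,0],20],[[-378,0,97],[0,-1.29,0],20],[[-410,0,105],[0,-1.39,0],20],[[-437,0,112],[0,-1.47,0],20],[[-457,0,117],[0,-1.54,0],20],[[-467,0,120],[0,-1.568,0],20],[[-470,0,120.5],[0,-1.568,0],20],[[-470,0,120.5],[0,-1.568,0],20]]'
python3 - <<'E'
from h import *
st();go(556,180,65.5,0)
c=bot.camera('side');cv2.imwrite('pics/s4.png',cv2.resize(c['frame'][60:220,220:400,::-1],None,fx=3.5,fy=3.5,interpolation=cv2.INTER_CUBIC))
E
```

```text
time: 24.75
ee_pos: [0.5555, 0.1795, 0.1797]
tcp_rot: [-90.2, -0.2, -0.1]
wrist_force: [0.2, -0.6, -0.5]
opening: 0.0271
24.75 q [ 18.    8.8   8.5  89.7  -0.3 108.1] p [555.5 179.5 179.7] [-90.2  -0.2  -0.1] F [ 0.2 -0.6 -0.5] op 27.1
go [1.000e-01 1.142e+02 9.000e-01] [ 0.004 -0.001  0.003]
```

View pics/s4.png

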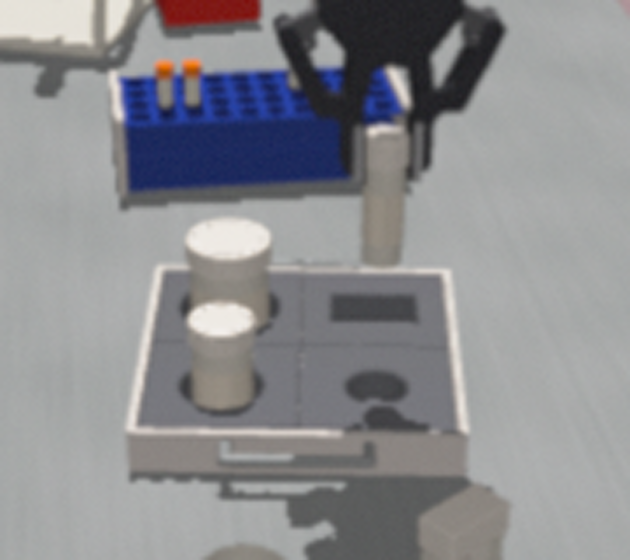

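The vial hangs upright at (383,195), above the narrow well.

```bash
python3 -m inch '[[[0,12,0.5],[0,0,0],20],[[0,40,0.5],[0,0,0],20],[[0,65,0.5],[0,0,0],20],[[0,80,0.5],[0,0,0],20],[[0,90,0.5],[0,0,0],20],[[0,98,0.5],[0,0,0],20],[[0,105,0.5],[0,0,0],20],[[0,110,0.5],[0,0,0],20],[[0,113,0.5],[0,0,0],20],[[0,114,0.5],[0,0,0],20],[[0,114,0.5],[0,0,0],20]]'
python3 -c "
from h import *
st()"
```

```text
time: 25.9
ee_pos: [0.5561, 0.1793, 0.0662]
tcp_rot: [-90.2, -0.2, -0.1]
wrist_force: [0.0, 0.4, -0.1]
opening: 0.0265
25.9 q [ 18.    9.5  -3.2  77.2  -0.3 108.1] p [556.1 179.3  66.2] [-90.2  -0.2  -0.1] F [ 0.   0.4 -0.1] op 26.5
```

```bash
python3 -m inch '[[[0,1,0],[0,0,0],20],[[0,1.5,0],[0,0,0],20],[[0,1.5,0],[0,0,0],32],[[0,1.5,0],[0,0,0],40],[[0,1.5,0],[0,0,0],50],[[0,1.5,0],[0,0,0],60],[[0,1.5,0],[0,0,0],60],[[0,1.5,0],[0,0,0],60],[[0,-10,0],[0,0,0],60],[[0,-40,0],[0,0,0],60],[[0,-80,0],[0,0,0],60],[[0,-105,0],[0,0,0],60],[[0,-115,0],[0,0,0],60],[[0,-115,0],[0,0,0],60]]'
python3 - <<'E'
from h import *
st();go(570,-23,175,124)
E
```

```text
time: 27.3
ee_pos: [0.5563, 0.1799, 0.1828]
tcp_rot: [-90.2, -0.4, -0.1]
wrist_force: [0.1, 0.3, -0.3]
opening: 0.0602
27.3 q [ 18.1   8.7   8.8  89.8  -0.3 108.1] p [556.3 179.9 182.8] [-90.2  -0.4  -0.1] F [ 0.1  0.3 -0.3] op 60.2
go [  14.     8.5 -202.8] [ 0.008 -2.166  0.   ]
```

```bash
python3 -m inch '[[[0,0,-8],[0,-0.08,0],70],[[1,1,-22],[0,-0.2,0],70],[[2,1,-38],[0,-0.34,0],70],[[3,2,-54],[0,-0.48,0],70],[[4,3,-70],[0,-0.62,0],70],[[5,3,-86],[0,-0.76,0],70],[[6,4,-102],[0,-0.9,0],70],[[8,5,-118],[0,-1.04,0],70],[[9,5,-132],[0,-1.18,0],70],[[10,6,-146],[0,-1.32,0],70],[[11,7,-160],[0,-1.46,0],70],[[12,8,-173],[0,-1.6,0],70],[[13,8,-184],[0,-1.74,0],70],[[14,8,-192],[0,-1.88,0],70],[[14,8,-199],[0,-2.0,0],70],[[14,8,-202],[0,-2.1,0],70],[[14,8,-203],[0,-2.166,0],70],[[14,8,-203],[0,-2.166,0],70],[[14,8,-203],[0,-2.166,0],70]]'
python3 - <<'E'
from h import *
st()
c=bot.camera('wrist');cv2.imwrite('pics/w5.png',c['frame'][:,:,::-1])
d=near(c,'slide_mailer_mid',project(c,[[.570,-.023,.07]])[0])
if d:
    x,e=fit(c,'slide_mailer_mid',d['region'].astype(float),(.570,-.023),(20,34,50)); print(d['box'],x,e)
    go(x[0],x[1],52,x[2]+90)
E
```

```text
time: 29.2
ee_pos: [0.5696, -0.0231, 0.1742]
tcp_rot: [-90.1, 0.3, 123.9]
wrist_force: [-0.0, -0.0, 0.1]
opening: 0.0705
29.2 q [ -2.2   6.7   5.6  88.7  -0.2 -36.1] p [569.6 -23.1 174.2] [-90.1   0.3 123.9] F [-0.  -0.   0.1] op 70.5
[301.4, 153.5, 343.8, 239.4] [569.39625759 -22.12002968  33.81905889] 0.04943743607228094
go [1.600e+00 1.228e+02 1.000e-01] [ 0.003  0.002 -0.005]
```

View pics/w5.png

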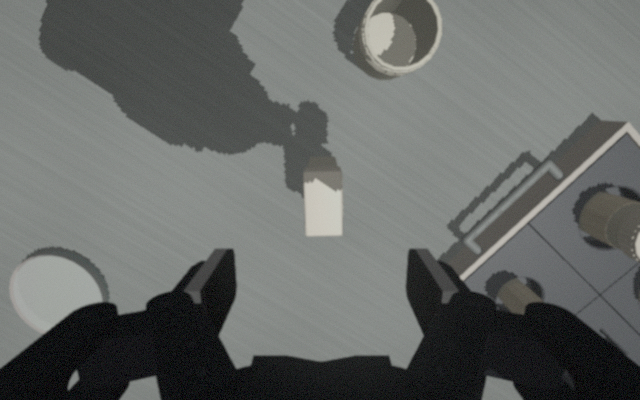

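The mailer is centred at (323,205) and square to the jaws. I'll grip it.

```bash
python3 -m inch '[[[0,15,0],[0,0,0],70],[[1,45,0],[0,0,0],65],[[1,75,0],[0,0,0],60],[[1,100,0],[0,0,0],60],[[1,115,0],[0,0,0],60],[[1,122,0],[0,0,0],60],[[1,122,0],[0,0,0],60],[[1,122,0],[0,0,0],45],[[1,122,0],[0,0,0],35],[[1,122,0],[0,0,0],18],[[1,122,0],[0,0,0],18],[[1,122,0],[0,0,0],18],[[1,122,0],[0,0,0],18],[[1,122,0],[0,0,0],18],[[1,122,0],[0,0,0],18]]' 35
python3 -m inch '[[[0,-3,0],[0,0,0],18],[[0,-15,0],[0,0,0],18],[[0,-40,0],[0,0,0],18],[[0,-70,0],[0,0,0],18],[[0,-105,0],[0,0,0],18],[[0,-130,0],[0,0,0],18],[[0,-148,0],[0,0,0],18],[[0,-150,0],[0,0,0],18],[[0,-150,0],[0,0,0],18]]'
python3 - <<'E'
from h import *
st();go(570,279,203,82)
E
```

```text
time: 30.8
ee_pos: [0.5705, -0.0225, 0.0539]
tcp_rot: [-90.2, 0.4, 123.9]
wrist_force: [-0.2, -0.7, 6.3]
opening: 0.0258
time: 31.7
ee_pos: [0.5696, -0.0221, 0.2041]
tcp_rot: [-90.3, 0.4, 123.9]
wrist_force: [0.4, 0.3, -1.4]
opening: 0.0257
31.7 q [ -2.1   6.8   9.   91.8  -0.2 -36.1] p [569.6 -22.1 204.1] [-90.3   0.4 123.9] F [ 0.4  0.3 -1.4] op 25.7
go [ 2.496e+02  2.000e-01 -1.684e+02] [ 0.007  0.732 -0.005]
```

```bash
python3 -m inch '[[[5,0,-3],[0,0.02,0],18],[[17,0,-12],[0,0.06,0],18],[[36,0,-24],[0,0.12,0],18],[[60,0,-40],[0,0.19,0],18],[[86,0,-58],[0,0.26,0],18],[[112,0,-76],[0,0.34,0],18],[[138,0,-93],[0,0.41,0],18],[[164,0,-111],[0,0.48,0],18],[[190,0,-128],[0,0.56,0],18],[[213,0,-144],[0,0.63,0],18],[[232,0,-156],[0,0.68,0],18],[[244,0,-165],[0,0.72,0],18],[[249,0,-168],[0,0.732,0],18],[[249.5,0,-168.5],[0,0.732,0],18],[[249.5,0,-168.5],[0,0.732,0],18]]'
python3 - <<'E'
from h import *
from ov import draw
st();go(570,279,64.5,82)
c=bot.camera('side');a=cv2.resize(c['frame'][50:200,230:390,::-1],(640,600),interpolation=cv2.INTER_CUBIC);cv2.imwrite('pics/s6.png',a)
E
```

```text
time: 33.2
ee_pos: [0.57, 0.2783, 0.2027]
tcp_rot: [-90.4, 0.2, 82.0]
wrist_force: [-1.1, -1.2, -0.5]
opening: 0.0252
33.2 q [26.2 16.2 19.7 93.3 -0.4 34.2] p [570.  278.3 202.7] [-90.4   0.2  82. ] F [-1.1 -1.2 -0.5] op 25.2
go [  1.1 138.1   1.1] [ 0.007  0.    -0.003]
```

View pics/s6.png

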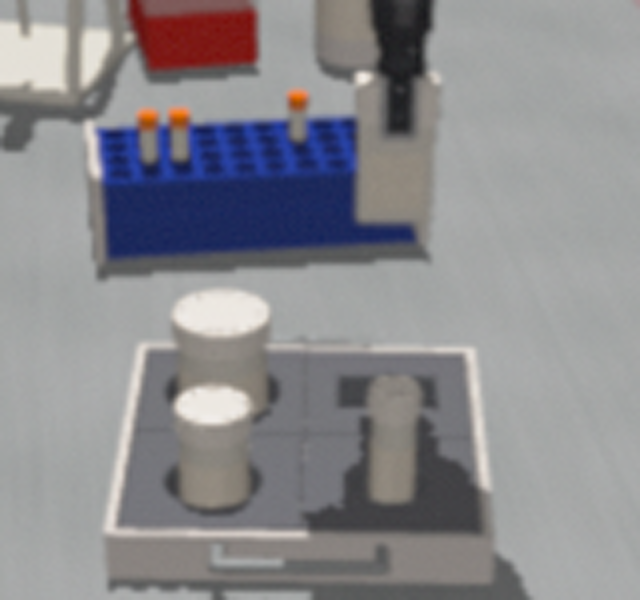

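The mailer hangs upright at (398,150), and the vial stands in the narrow well at (393,440). Lowering the mailer.

```bash
python3 -m inch '[[[1,12,1],[0.007,0,-0.003],18],[[1,40,1],[0.007,0,-0.003],18],[[1,70,1],[0.007,0,-0.003],18],[[1,92,1],[0.007,0,-0.003],18],[[1,105,1],[0.007,0,-0.003],18],[[1,114,1],[0.007,0,-0.003],18],[[1,122,1],[0.007,0,-0.003],18],[[1,129,1],[0.007,0,-0.003],18],[[1,134,1],[0.007,0,-0.003],18],[[1,137,1],[0.007,0,-0.003],18],[[1,138,1],[0.007,0,-0.003],18],[[1,138,1],[0.007,0,-0.003],18]]'
python3 -c "
from h import *
st()"
```

```text
time: 34.45
ee_pos: [0.5704, 0.2789, 0.0651]
tcp_rot: [-90.0, -0.0, 82.0]
wrist_force: [-0.8, -0.4, -1.4]
opening: 0.0257
34.45 q [26.  16.4  4.9 78.4  0.  34.1] p [570.4 278.9  65.1] [-90.  -0.  82.] F [-0.8 -0.4 -1.4] op 25.7
```

```bash
python3 -m inch '[[[0,1,0],[0,0,0],18],[[0,1.5,0],[0,0,0],18],[[0,1.5,0],[0,0,0],32],[[0,1.5,0],[0,0,0],40],[[0,1.5,0],[0,0,0],50],[[0,1.5,0],[0,0,0],58],[[0,1.5,0],[0,0,0],58],[[0,1.5,0],[0,0,0],58],[[0,-10,0],[0,0,0],58],[[0,-40,0],[0,0,0],58],[[0,-80,0],[0,0,0],58],[[0,-115,0],[0,0,0],58],[[0,-135,0],[0,0,0],58],[[0,-140,0],[0,0,0],58],[[0,-140,0],[0,0,0],58]]'
python3 - <<'E'
from h import *
st();go(400,0,300,82)
E
```

```text
time: 35.95
ee_pos: [0.5705, 0.2789, 0.2059]
tcp_rot: [-90.1, -0.1, 82.0]
wrist_force: [-0.1, -0.7, -0.7]
opening: 0.0578
35.95 q [26.  16.4 20.5 93.9  0.  34.1] p [570.5 278.9 205.9] [-90.1  -0.1  82. ] F [-0.1 -0.7 -0.7] op 57.8
go [-299.8  -94.8  129.8] [ 0.002 -0.     0.002]
```

```bash
python3 -m inch '[[[-15,-10,7],[0,0,0],58],[[-50,-25,22],[0,0,0],58],[[-90,-40,40],[0,0,0],58],[[-135,-55,58],[0,0,0],58],[[-180,-70,78],[0,0,0],58],[[-225,-85,98],[0,0,0],58],[[-265,-94,115],[0,0,0],58],[[-290,-95,126],[0,0,0],58],[[-300,-95,130],[0,0,0],58],[[-300,-95,130],[0,0,0],58],[[-300,-95,130],[0,0,0],58]]'
python3 - <<'E'
from h import *
st()
c=bot.camera('side');d=bot.camera('top')
a=cv2.resize(c['frame'][90:390,220:420,::-1],(400,600),interpolation=cv2.INTER_CUBIC)
b=cv2.resize(d['frame'][130:270,170:270,::-1],(400,560),interpolation=cv2.INTER_CUBIC)
cv2.imwrite('pics/end.png',np.hstack([a,np.vstack([b,np.zeros((40,400,3),np.uint8)])]))
for n,(x,y) in dict(big_jar_mid=(.47,.293),small_jar_mid=(.457,.194),vial_mid=(.556,.18),slide_mailer_mid=(.5705,.279)).items():
    H=M[n][-1][:,2].max()
    m=near(c,n,project(c,[[x,y,.01+H-.01]])[0],list(M))
    if m is None: print(n,'none');continue
    bb=cv2.boundingRect((render(c,n,[x,y,-8 if 'mail' in n else 0],.01)>.5).astype(np.uint8))
    print(n,'seen',np.round(m['box']),'model z=10mm',bb[0],bb[1],bb[0]+bb[2],bb[1]+bb[3])
E
```

```text
time: 37.05
ee_pos: [0.4002, 0.0003, 0.2991]
tcp_rot: [-90.0, -0.1, 82.0]
wrist_force: [-0.0, 0.1, 0.1]
opening: 0.0583
37.05 q [-0.000e+00 -1.310e+01  7.000e-01  1.038e+02  1.000e-01  8.000e+00] p [4.002e+02 3.000e-01 2.991e+02] [-90.   -0.1  82. ] F [-0.   0.1  0.1] op 58.3
big_jar_mid seen [275. 123. 301. 153.] model z=10mm 273 122 297 160
small_jar_mid seen [273. 148. 298. 179.] model z=10mm 274 146 293 182
vial_mid seen [325. 142. 334. 177.] model z=10mm 322 143 335 181
slide_mailer_mid seen [316. 121. 335. 151.] model z=10mm 318 123 337 158
```

View pics/end.png

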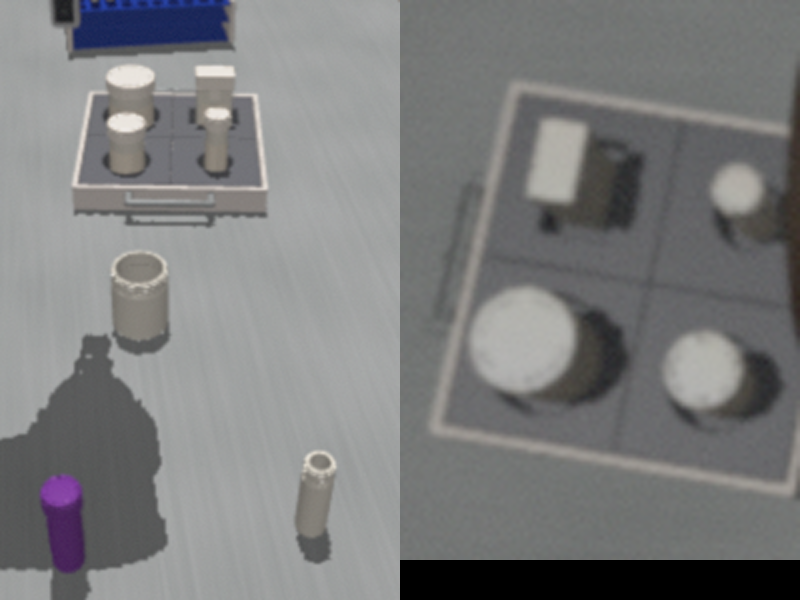

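The final picture shows all four standing upright in their own wells, with dark well gaps around each. Both open containers and the purple vial stand where they were.

```bash
python3 -c "
from workcell import bot
print(bot.job_done())"
```

```text
the job is handed in; nothing more can be done
None
```

I packed all four closed containers in the order you listed: wide jar in the widest well, smaller jar in the middle one, vial in the narrowest, mailer in the slot. I handed the job in after about 37 s of robot time.

- **Final pictures:** the side and top views show all four upright in their own wells. The two open containers and the purple vial still stand where they were, and the arm is clear of everything.
- **Seating depth:** none of the four met resistance when lowered to its calculated height, and the highest wrist force I read was about 7 N. The seen lid heights match full seating to 1–2 pixels. The mailer was the least exact, about 2 pixels high. I took that as detection noise, since one resting on the foam would show about 7.
- **Disagreements:** the wrist camera put the wells about 2 mm further in +y than the first top-view fit, so I shifted the placements by that. Against the fully seated model, the network boxes end several pixels higher at the bottom, as expected where the foam hides the base.

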